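# Press and slide the carrier plate home under the drag spring

### The arm

A 6-joint arm with a two-finger parallel gripper is mounted at the origin on the work surface. World frame = base frame: x ahead of the robot, y to its left, z up, the work surface at z = 0. Lengths are in m, angles in rad, forces in N, time in s.
With the tool pointing down it reaches from about 0.4 to 0.825 m from the base axis. Payload 7 kg.
Tool frame: the origin (TCP) lies at the very end of the fingers, on their centre line; the grasp point (between the pads) lies 19 mm behind it (tcp_to_grasp is the distance from the TCP to the grasp point, in m); x points along the fingers, z is the direction in which the jaws open and shut, and the axes are right-handed (so a half turn about x gives the same grasp; the last joint's range is limited). The gripper opens to 88 mm and grips with 3 to 60 N. Pads are 19 mm wide; open, the fingers measure 130 mm over their backs; the gripper's body (78 mm by 193 mm) begins 47 mm behind the grasp point.
Start: joints at [-1.057, 0.359, 0.012, 0, -1.224, -0.288], TCP at [0.151, -0.658, 0.227] pointing down, gripper open.
Joint ranges: [-3.07, 3.07], [-1.43, 2.12], [-1.02, 1.25], [-3.03, 1.67], [-3.05, -0], [-3.03, 3.03]. Speed limits (rad/s): [2.39, 2.39, 3.01, 3.14, 3.14, 3.14].

### API

Orientations are given as [roll, pitch, yaw] about the fixed x, y, z axes, in that order (R = Rz(yaw) Ry(pitch) Rx(roll)).
In Python, from station import get_state, grab_frame, job_done, tcp_to_grasp gives the robot as it stands. The module is installed in compiled form; this text tells all that it offers.
- The arm moves only by the shell command python3 -m crank 'ROWS' [FORCE]. ROWS is JSON, a list of rows, each a list of 7 numbers: the shift along the tool's x, y, z in m, then the turn, a rotation vector about the tool's x, y, z in rad, then the opening, from 0 (shut) to 1 (fully open). In form: [[x, y, z, wx, wy, wz, fingers], ...]. A call has 1 to 10 rows; each row is the pose to reach, as a shift and turn from the pose commanded when the call began, along the tool's axes at that moment; what a row does not reach only later rows make up. A row lasts 1/8 s, in which the tool goes at most 62.5 mm and 10.7 degrees, less where a joint would pass 70% of its speed; a pose out of reach is approached as far as the arm can. A call with a gripper value outside its range is refused whole. The fingers move at their own pace and stop on an object; FORCE is the grip in N (left out, the last holds). Time passes only in rows, so rows that repeat a pose let the fingers close. It gives the time, the measured TCP pose, the force and the opening at its end, in the units of the state.
- get_state(): the state, without advancing time (a new reading comes with each control period).
- grab_frame(name): name is "side" or "top"; returns a dict with "pixels" (420x560x3 uint8, red, green, blue), "vfov" (degrees; the focal length in pixels is half the picture's height over the tangent of half this angle, whatever the lens; pixels are square), "cx", "cy" (the principal point, pixels), "extrinsics" (4x4, takes a point from world to camera coordinates). Camera axes: x right, y up, looking along -z (the intrinsics and any distortion apply to the point x, -y, -z); pixel columns grow to the right and rows downward; lengths in m; the calibration is good to about 2 mm. A picture is of the moment at which its call begins. There is no depth.
- job_done(): hands the job in, once; it reports no verdict.
The state is a dict: "t": time; "q": joint angles; "qd": joint speeds; "joint_efforts": joint torques, N m; "eef_pos": TCP position; "ee_rot": TCP orientation; "force": force on the tool from outside, world axes, zero at the start; "moment": the same for the moment, N m; "width": finger opening in m.
Only numpy, scipy, OpenCV 4.12 (cv2) and the standard library are available. Lean on these libraries where they do the work, as an engineer would, in place of code of your own. Each camera call takes 0.05 s, during which the arm holds its last target.

### The job

Load the cutter carrier into the green slide station: with the fingertips press the aluminium plate down hard on its thumb pad so that its nose can get under the steel lips and, still pressing, push it along the slide under the brass drag spring until it is home against the end stop and the yellow lift pad pops up behind it; then let go and move clear. Do not pick the plate up or touch the brass spring, and leave the two black sleeves and the blue grinding wheel alone.

Things in the scene. Friction and masses are not known exactly. Their poses are not given: they have to be found in the camera images.
- station: Green slide station fixed to the bench, 246 x 116 mm. Origin on the bench surface under the slide's centre line; +x is the pushing direction, z up. Channel 69 mm wide. Open entry from x=-83 to 49 mm: side walls and the back wall behind x=-83 are 36 mm high. Its floor is the yellow lift pad from x=-67 to 3 mm, then a fixed floor 20 mm above the bench from x=5 to 129 mm.
- lip_mouth (a point): Start of the two steel lips, on the centre line, at their undersides' height: station x=49 mm, 32.5 mm above the bench. From here to the end stop they reach 8 mm over each side of the channel (53 mm free between them), tops 38.5 mm high. A dark bridge crosses the channel at station x=67 to 81 mm, underside 38.5, top 50 mm above the bench; the brass leaf hangs from it.
- end_stop (a point): Foot of the end stop's face on the centre line, station x=129 mm, 20 mm above the bench. The carrier is home when its nose touches this face: its origin is then at station x=69 mm and the rear face of its rib at x=51 mm.
- carrier: Loose aluminium plate, 120 mm long (its x, nose at +x), 66 wide, 10 thick, 0.2-0.42 kg; origin at its underside's centre, axes as the station's. On top a red thumb rib, 8 mm thick, 40 wide, 10 high, rear face 18 mm behind the centre. Starts on the raised lift pad (underside 27 mm high), nose short of the lips, 4.5 mm too high for them; pressed down (20 mm) it passes with 2.5 mm to spare.
- thumb_pad (a point): Centre of the flush black rubber thumb pad (34 x 44 mm) on the carrier's top face, 37 mm behind the carrier's centre: 19 mm behind the rib's rear face, 23 mm ahead of the plate's tail. The point to press; pushed forward, the fingertip comes against the rib. Keep pressing with about 15 N all the way (too light, the tail rises and the plate jams); sliding then takes 5 to 18 N.
- lift_pad (a joint): Yellow sprung lift pad, 70 x 60 mm, in the station's entry; 0 = up (top 27 mm above the bench), 0.007 m = right down (top 20 mm, level with the fixed floor). Pushes up with 7 N when up, 11 N when down. Stays down while the plate is pressed over any of it; pops up behind the plate's tail about 5 mm before the plate meets the end stop, and so keeps it in.
- leaf (a joint): Brass leaf drag spring, 30 mm wide, hinged at the bridge, slanting down in the pushing direction, heel at station x=113 mm. 0 = down (heel 26 mm above the bench, 4 mm lower than a pressed plate's top); about 0.11 rad = lifted by the plate beneath it, on which it presses with about 5 N.
- sleeve_a: Loose black steel sleeve standing upright, 34 mm diameter, 45 mm high; origin at the centre of its underside. To be left alone.
- sleeve_b: Second sleeve, the same. To be left alone.
- wheel: Loose blue grinding wheel lying flat, 90 mm diameter, 18 mm high, 30 mm hole; origin at the centre of its underside. To be left alone.
There are look-alikes about, which are no part of the job. What is meant by the carrier is not brown or orange, and is the smaller of those in its own colour.

How it is judged:
By the outcome, as a careful person would: the job done as asked, in the order asked, and still so for the second after the job is handed in, with the robot touching nothing.
It also fails if it takes over 37 s, if anything falls off the work surface, if the arm or the gripper's body presses on something with over 40 N, if the wrist force passes 120 N, or if a joint passes its speed limit or range.

## Working session

There is one attempt and no reset: what is moved stays moved. The work goes in short steps, Python scripts to look and compute and a shell command to move; the robot and the scene stay as the last step left them, time stands still between calls to the robot, and variables do not carry over. Pictures are saved under pics/ and viewed, and the job is handed in when it is done.

```bash
mkdir -p pics; ls; python3 - <<'E'
from station import *
import cv2,numpy as np
s=get_state()
for k,v in s.items(): print(k,np.round(v,4))
print(tcp_to_grasp)
for n in("side","top"):
    f=grab_frame(n); cv2.imwrite(f"pics/{n}0.png",f["pixels"][:,:,::-1]); print(n,{k:(v if k!="extrinsics" else np.round(v,4).tolist()) for k,v in f.items() if k!="pixels"})
E
```

```text
pics
t 0.0
q [-1.0569e+00  3.5940e-01  1.1100e-02 -4.0000e-04 -1.2241e+00 -2.8810e-01]
qd [-0.0003 -0.0008  0.0008 -0.0013  0.0003 -0.0008]
joint_efforts [ 8.00000e-04 -5.82715e+01  2.93060e+01  6.99720e+00  6.80000e-03
 -2.00000e-04]
eef_pos [ 0.151  -0.6574  0.2256]
ee_rot [0.0676 1.5692 1.8641]
force [-0.1893  0.792  -0.0191]
moment [0.0034 0.0574 0.0543]
width 0.0878
0.0188
side {'vfov': 42.1247238192272, 'cx': 285.00826459847883, 'cy': 211.9016339012842, 'extrinsics': [[-0.7837, -0.621, 0.0099, 0.5091], [0.3542, -0.4338, 0.8285, -0.2239], [-0.5102, 0.6528, 0.5599, -0.899], [0.0, 0.0, 0.0, 1.0]]}
top {'vfov': 55.30807237881043, 'cx': 276.0352782282887, 'cy': 210.9351092015722, 'extrinsics': [[-0.0153, -0.9993, -0.034, 0.0924], [0.9815, -0.0214, 0.1901, -0.5399], [-0.1907, -0.0305, 0.9812, -0.6842], [0.0, 0.0, 0.0, 1.0]]}
```

View pics/side0.png

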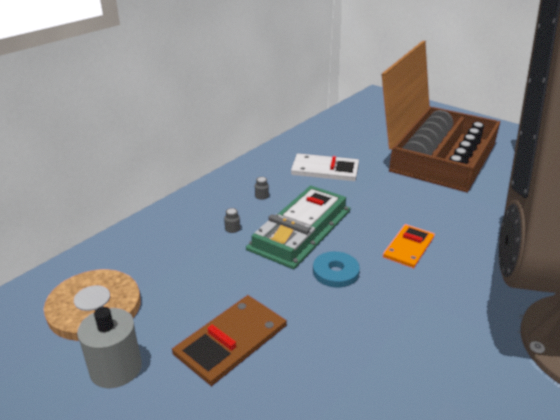

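View pics/top0.png

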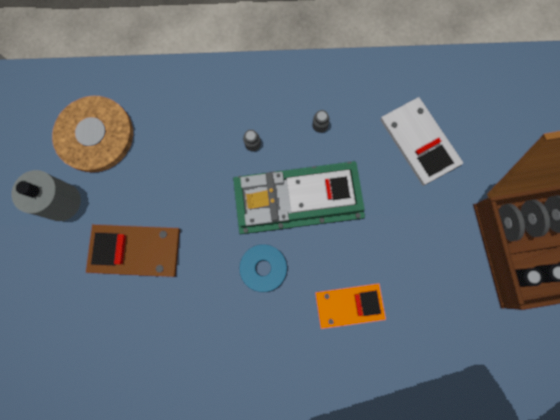

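Top view: candidates are the white plate in the station (320,191), a larger white plate loose at (425,140), brown (133,250) and orange (350,306). Side view: the same at (312,208), (325,167), (230,337) and (410,245). By the description the carrier is the smaller white plate, in the station. Checking with a close crop.

```bash
cat > h.py <<'E'
import numpy as np,cv2
from station import *
def load(n):
    f=grab_frame(n); return f
def proj(f,P):
    P=np.atleast_2d(P); E=np.array(f["extrinsics"]); c=P@E[:3,:3].T+E[:3,3]
    F=210/np.tan(np.radians(f["vfov"]/2))
    return np.c_[f["cx"]+F*c[:,0]/-c[:,2], f["cy"]-F*c[:,1]/-c[:,2]]
def back(f,uv,z):
    uv=np.atleast_2d(uv).astype(float);E=np.array(f["extrinsics"]);R=E[:3,:3];C=-R.T@E[:3,3]
    F=210/np.tan(np.radians(f["vfov"]/2))
    d=np.c_[(uv[:,0]-f["cx"])/F,-(uv[:,1]-f["cy"])/F,-np.ones(len(uv))]@R
    return C+d*((z-C[2])/d[:,2])[:,None]
def crop(f,x0,y0,x1,y1,s,name,pts=None):
    im=f["pixels"][y0:y1,x0:x1,::-1]; im=cv2.resize(im,None,fx=s,fy=s,interpolation=cv2.INTER_CUBIC)
    if pts is not None:
        for p in pts: cv2.circle(im,(int((p[0]-x0+.5)*s),int((p[1]-y0+.5)*s)),3,(255,0,255),1)
    cv2.imwrite("pics/"+name,im)
E
python3 - <<'E'
from h import *
crop(load("top"),225,155,375,240,5,"t1.png"); crop(load("side"),235,175,365,270,6,"s1.png")
E
```

```text
(no output)
```

View pics/t1.png

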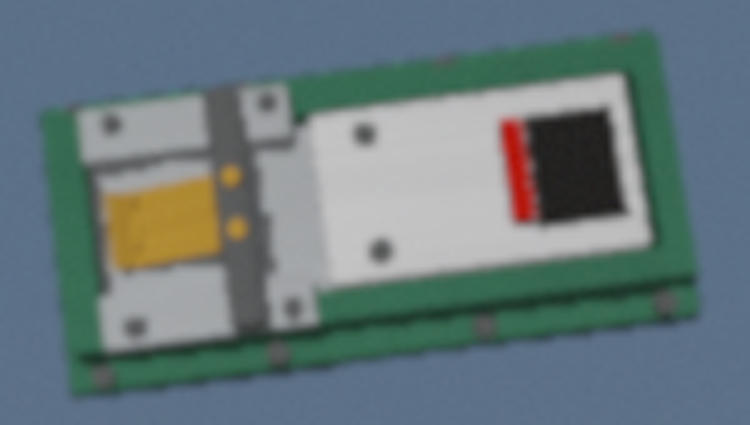

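View pics/s1.png

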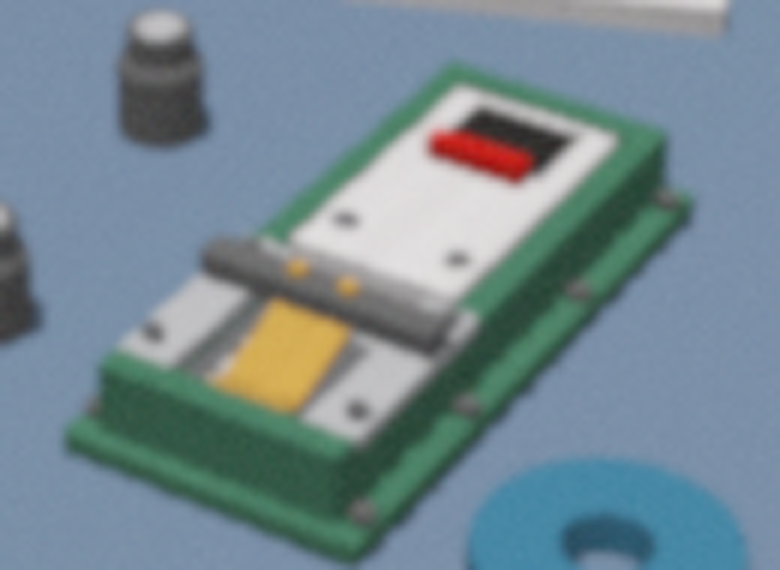

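The crops confirm a white plate with red rib and black pad inside the green station, nose (image-left in the top view) short of the lips. Pad centre is near top (340,188) and side (321,197). Now triangulating and fitting.

```bash
cat > m.py <<'E'
from h import *
from scipy.optimize import least_squares
ft,fs=load("top"),load("side")
T=lambda p:((np.array(p)+.5)/5-.5+[225,155]); S=lambda p:((np.array(p)+.5)/6-.5+[235,175])
# name: top px, side px
pts={"tailR":((628,73),(460,85)),"tailL":((653,243),(620,135)),"noseL":((330,288),(450,305)),"noseR":((308,117),(293,237)),
"wallTailR":((652,32),(452,64)),"wallTailL":((695,272),(667,135)),
"boltR":((365,134),(346,219)),"boltL":((381,250),(457,259)),
"lipboltR":((111,124),(152,332)),"lipboltL":((135,327),(358,410)),
"screwR":((231,176),(299,267)),"screwL":((236,228),(347,287))}
X={}
for k,(a,b) in pts.items():
    a,b=T(a),S(b)
    r=least_squares(lambda P:np.r_[proj(ft,P)[0]-a,proj(fs,P)[0]-b],[.5,0,.03]); X[k]=r.x
    print(k,np.round(r.x*1000,1),"res px",np.round(r.fun,1))
d=(X["noseL"]+X["noseR"]-X["tailL"]-X["tailR"]);print("yaw carrier",np.degrees(np.arctan2(d[1],d[0])),"len",np.linalg.norm(d)/2)
for a,b in(("tailL","tailR"),("noseL","noseR"),("wallTailL","wallTailR")): e=X[a]-X[b];print(a,np.linalg.norm(e),np.degrees(np.arctan2(e[1],e[0]))+90)
E
python3 m.py
```

```text
tailR [622.7 -60.3  36. ] res px [ 0.1  0.2 -0.2 -0.1]
tailL [555.1 -66.1  38.1] res px [ 0.2  0.4 -0.6 -0.1]
noseL [542.   55.4  34.1] res px [ 0.1  0.1 -0.1 -0. ]
noseR [607.   61.9  38.2] res px [ 0.3  0.5 -0.6 -0.2]
wallTailR [637.3 -71.1  35.3] res px [ 0.5  1.  -1.3 -0.4]
wallTailL [544.4 -81.8  34.7] res px [ 0.2  0.4 -0.6 -0.1]
boltR [600.1  40.4  37.5] res px [ 0.3  0.5 -0.6 -0.2]
boltL [554.9  35.6  37.3] res px [ 0.3  0.5 -0.6 -0.1]
lipboltR [606.3 137.5  39.6] res px [ 0.1  0.2 -0.3 -0.1]
lipboltL [527.  128.3  39.6] res px [ 0.3  0.5 -0.6 -0.2]
screwR [581.1  91.1  52.4] res px [ 0.3  0.5 -0.6 -0.2]
screwL [561.5  89.6  51.9] res px [ 0.2  0.4 -0.5 -0.1]
yaw carrier 96.72367406526816 len 0.12274138153564959
tailL 0.06780543243890269 -85.02052826922687
noseL 0.0654152248295399 -84.28378042607295
wallTailL 0.09352939092565093 -83.45753805346178
```

```bash
cat >> m.py <<'E'
print("----fit")
# station frame: carrier centre at (xc,0); lip start corners, wall
def model(p):
    x,y,yaw,xc,dz,lb,lw,sb,sw,cb,cw=p
    L={"tailR":(xc-.06,-.033,.037),"tailL":(xc-.06,.033,.037),"noseL":(xc+.06,.033,.037),"noseR":(xc+.06,-.033,.037),
     "lipboltR":(lb,-lw,.0385),"lipboltL":(lb,lw,.0385),"screwR":(sb,-sw,.05),"screwL":(sb,sw,.05),"boltR":(xc+cb,-cw,.037),"boltL":(xc+cb,cw,.037)}
    c,s=np.cos(yaw),np.sin(yaw)
    return {k:np.array([x+c*a-s*b,y+s*a+c*b,z+dz]) for k,(a,b,z) in L.items()}
lipT=[((292,140),(.049,-.0265,.0385))]
def res(p):
    M=model(p); r=[]
    for k,P in M.items(): r+=[*(proj(ft,P)[0]-T(pts[k][0])),*(proj(fs,P)[0]-S(pts[k][1]))]
    c,s=np.cos(p[2]),np.sin(p[2])
    for px,(a,b,z) in [((290,86),(.049,-.0345-.0,.0385))][:0]: pass
    for px,f,Q,(a,b,z) in [((290,84),ft,T,None)][:0]: pass
    # bridge centre 74mm and the lips' start
    return np.r_[r,(p[7]-.074)*1000/2]
r=least_squares(res,[.575,.02,1.68,-.02,0,.11,.04,.074,.01,.04,.02])
print(np.round(r.x,4),"yaw deg",np.degrees(r.x[2]),"rms",np.sqrt(np.mean(r.fun**2)))
x,y,yaw,xc,dz=r.x[:5];c,s=np.cos(yaw),np.sin(yaw)
W=lambda a,b=0,z=0:np.array([x+c*a-s*b,y+s*a+c*b,z])
np.save("st.npy",[x,y,yaw,xc])
print("pad",W(xc-.037),"lip",W(.049),"stop",W(.129))
G=[W(*q) for q in[(.049,.0265,.0385),(.049,-.0265,.0385),(.067,0,.05),(.081,0,.05),(-.083,-.0345,.036),(-.083,.0345,.036),(xc-.037,0,.037),(xc-.018,-.02,.047),(xc-.018,.02,.047),(.113,.015,.026),(.113,-.015,.026),(.129,.0265,.0385),(.129,-.0265,.0385)]]
crop(ft,225,155,375,240,5,"t2.png",proj(ft,G)); crop(fs,235,175,365,270,6,"s2.png",proj(fs,G))
E
python3 m.py|sed -n '/fit/,$p'
```

```text
----fit
[ 5.7950e-01  1.6400e-02  1.6793e+00 -1.8400e-02  8.0000e-04  1.1700e-01
  4.0000e-02  7.4000e-02  9.9000e-03  4.0200e-02  2.2700e-02] yaw deg 96.21936091430861 rms 0.5354836027442891
pad [ 0.5855132  -0.03863912  0.        ] lip [0.57420164 0.06515884 0.        ] stop [0.56553482 0.144688   0.        ]
```

View pics/t2.png

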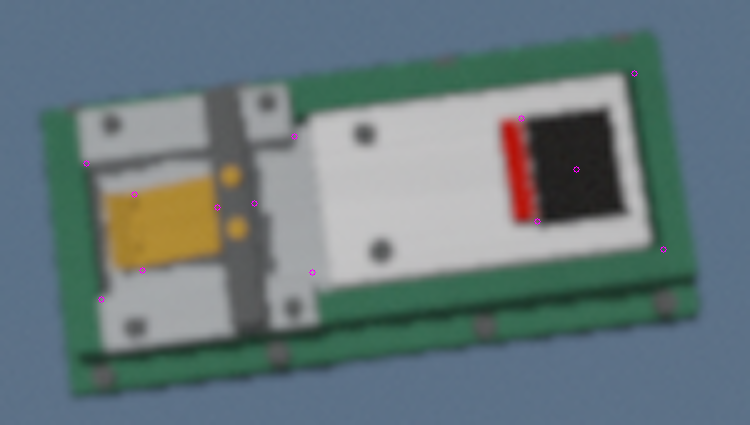

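View pics/s2.png

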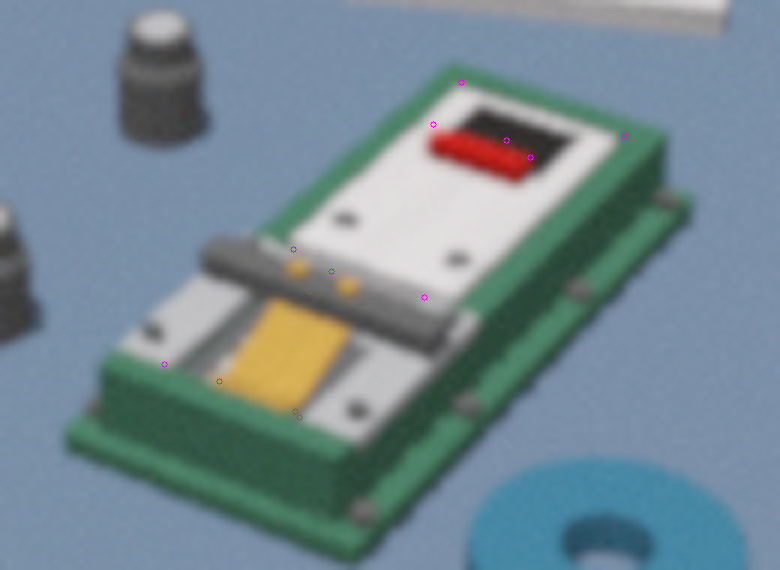

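```bash
python3 - <<'E'
from h import *
from scipy.spatial.transform import Rotation as Rn
f=load("top");g=load("side")
for z in(0,.08,.15): print(z,np.round(back(f,[(480,203),(505,308),(490,197),(555,135),(480,400),(35,190)],z)[:,:2],3).tolist(), np.round(back(g,[(425,47),(388,145),(393,90),(395,168),(468,185),(498,120)],z)[:,:2],3).tolist())
s=get_state(); R=Rn.from_euler("xyz",s["ee_rot"]).as_matrix()
print(R.round(3)); x,y,yaw,xc=np.load("st.npy"); c,sn=np.cos(yaw),np.sin(yaw)
for k in(1,-1):
    D=np.c_[[0,0,-1],[k*c,k*sn,0],np.cross([0,0,-1],[k*c,k*sn,0])]
    print(k,"rotvec tool",Rn.from_matrix(R.T@D).as_rotvec().round(4))
crop(f,440,100,560,420,1.8,"box.png")
E
```

```text
0 [[0.559, -0.314], [0.359, -0.337], [0.57, -0.334], [0.694, -0.477], [0.201, -0.274], [0.606, 0.575]] [[0.947, -1.297], [0.627, -0.428], [0.816, -0.795], [0.55, -0.326], [0.371, -0.364], [0.453, -0.784]]
0.08 [[0.543, -0.275], [0.364, -0.297], [0.553, -0.294], [0.664, -0.422], [0.221, -0.24], [0.585, 0.522]] [[0.839, -1.051], [0.556, -0.283], [0.723, -0.608], [0.488, -0.193], [0.33, -0.227], [0.402, -0.598]]
0.15 [[0.528, -0.242], [0.367, -0.261], [0.538, -0.258], [0.638, -0.373], [0.239, -0.21], [0.567, 0.476]] [[0.744, -0.835], [0.494, -0.157], [0.641, -0.444], [0.433, -0.078], [0.294, -0.108], [0.358, -0.436]]
[[-0.    -0.975 -0.224]
 [ 0.    -0.224  0.975]
 [-1.     0.     0.   ]]
1 rotvec tool [ 1.688e+00  1.000e-04 -1.000e-04]
-1 rotvec tool [-1.4536e+00  1.0000e-04  1.0000e-04]
```

View pics/box.png

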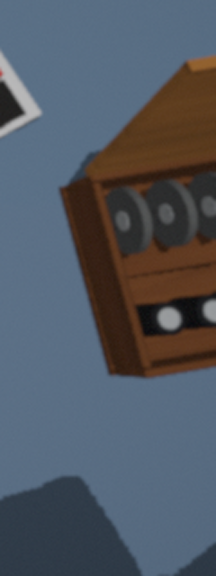

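```bash
python3 - <<'E'
from h import *
from scipy.spatial.transform import Rotation as Rn
s=get_state(); R=Rn.from_euler("xyz",s["ee_rot"]).as_matrix()
x,y,yaw,xc=np.load("st.npy"); t=xc-.0315
P=np.array([x+np.cos(yaw)*t,y+np.sin(yaw)*t,.29]); print(P,R.T@(P-s["eef_pos"]))
E
```

```text
[ 0.58491736 -0.03317149  0.29      ] [-0.06343634 -0.56265214  0.51168971]
```

```bash
python3 -m crank '[[-0.05,0,0,0,0,0,0],[-0.063,-0.044,0.04,-0.1,0,0,0],[-0.063,-0.088,0.08,-0.26,0,0,0],[-0.063,-0.132,0.12,-0.42,0,0,0],[-0.063,-0.176,0.16,-0.58,0,0,0],[-0.063,-0.22,0.2,-0.74,0,0,0],[-0.063,-0.264,0.24,-0.9,0,0,0],[-0.063,-0.308,0.28,-1.06,0,0,0],[-0.063,-0.352,0.32,-1.22,0,0,0],[-0.063,-0.396,0.36,-1.38,0,0,0]]' 20
cat > go.py <<'E'
# usage: station-x of tip, z -> shift in present tool axes, from measured pose
import sys
from h import *
from scipy.spatial.transform import Rotation as Rn
s=get_state(); R=Rn.from_euler("xyz",s["ee_rot"]).as_matrix()
x,y,yaw,xc=np.load("st.npy");c,sn=np.cos(yaw),np.sin(yaw)
d=s["eef_pos"]-np.array([x,y,0]); print("t",s["t"],"station pos mm",np.round([1e3*(c*d[0]+sn*d[1]),1e3*(-sn*d[0]+c*d[1]),1e3*d[2]],1),"F st",np.round([c*s["force"][0]+sn*s["force"][1],-sn*s["force"][0]+c*s["force"][1],s["force"][2]],1),"w",round(s["width"],4))
if len(sys.argv)>1:
    t,z=float(sys.argv[1])/1e3,float(sys.argv[2])/1e3
    P=np.array([x+c*t,y+sn*t,z]); D=np.c_[[0,0,-1],[-c,-sn,0],np.cross([0,0,-1],[-c,-sn,0])]
    print("shift",np.round(R.T@(P-s["eef_pos"]),4),"rot",Rn.from_matrix(R.T@D).as_rotvec().round(4))
E
python3 go.py -49.9 150
```

```text
t: 1.75
eef_pos: [0.4573, -0.2165, 0.2901]
ee_rot: [2.978, 1.57, -0.123]
force: [1.6, -1.0, 0.4]
width: 0.001
t 1.75 station pos mm [-218.4  146.7  290.1] F st [-1.2 -1.5  0.4] w 0.001
shift [ 0.1402 -0.1781 -0.1348] rot [-0.068  -0.0011 -0.0002]
```

```bash
python3 -m crank '[[0,-0.044,-0.033,-0.034,0,0,0],[0.02,-0.09,-0.068,-0.068,0,0,0],[0.06,-0.134,-0.102,-0.068,0,0,0],[0.1,-0.178,-0.135,-0.068,0,0,0],[0.15,-0.178,-0.135,-0.068,0,0,0],[0.2,-0.178,-0.135,-0.068,0,0,0],[0.2,-0.178,-0.135,-0.068,0,0,0]]'
python3 go.py -49.9 60
python3 - <<'E'
from h import *
f=load("top");crop(f,225,120,385,240,5,"t3.png");crop(load("side"),235,95,365,270,3.4,"s3.png")
E
```

```text
t: 2.62
eef_pos: [0.5824, -0.0361, 0.0861]
ee_rot: [0.098, 1.563, -2.94]
force: [-0.1, 0.1, -0.0]
width: 0.0003
t 2.625 station pos mm [-52.5   2.9  86.1] F st [ 0.1  0.1 -0. ] w 0.0003
shift [ 0.0261 -0.0026 -0.003 ] rot [-0.0056  0.0078 -0.0007]
```

View pics/s3.png

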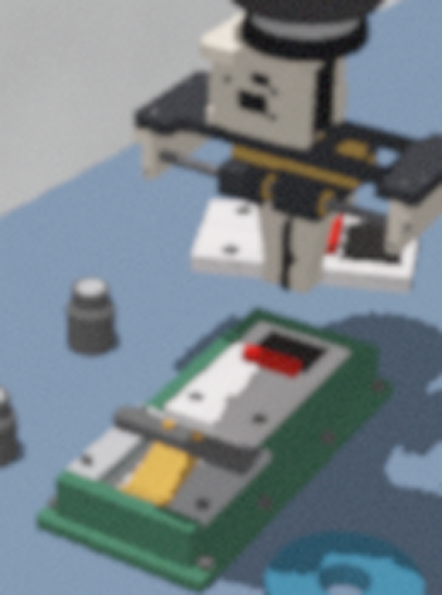

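View pics/t3.png

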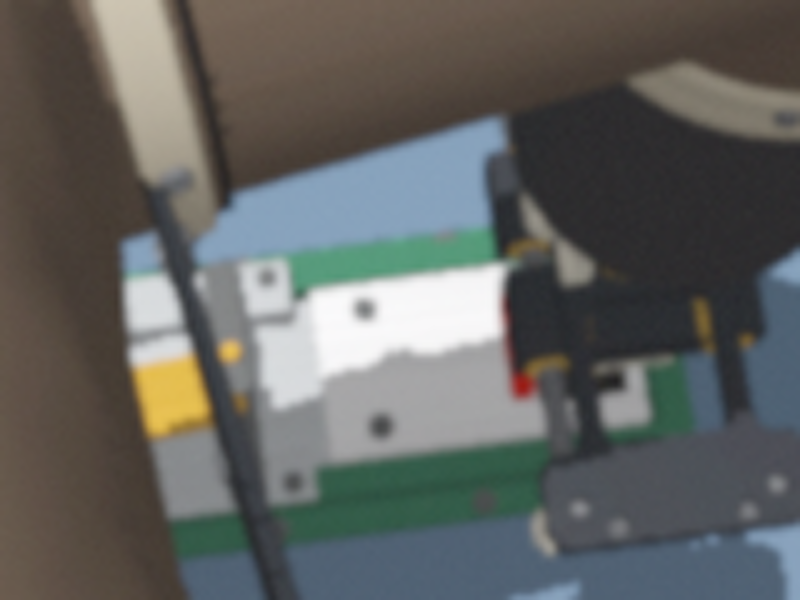

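```bash
python3 go.py -49.9 60;  python3 -m crank '[[0.012,-0.0025,-0.003,-0.006,0.008,0,0],[0.024,-0.0025,-0.003,-0.006,0.008,0,0],[0.024,-0.0025,-0.003,-0.006,0.008,0,0],[0.024,-0.0025,-0.003,-0.006,0.008,0,0]]'; python3 go.py -49.9 37
```

```text
t 2.725 station pos mm [-52.7  -0.8  90.9] F st [0.3 0.5 0.8] w 0.0001
shift [ 0.0309 -0.0028  0.0009] rot [-0.005  -0.0008 -0.0006]
t: 3.22
eef_pos: [0.588, -0.033, 0.0658]
ee_rot: [3.129, 1.563, 0.096]
force: [-0.9, -0.2, 0.3]
width: 0.0001
t 3.225 station pos mm [-50.1  -3.1  65.8] F st [-0.1  0.9  0.3] w 0.0001
shift [ 0.0288 -0.0002  0.0033] rot [ 0.0004 -0.0082 -0.0001]
```

```bash
python3 -m crank '[[0.008,0,0.003,0,-0.008,0,0],[0.016,0,0.003,0,-0.008,0,0],[0.024,0,0.003,0,-0.008,0,0],[0.024,0,0.003,0,-0.008,0,0],[0.024,0,0.003,0,-0.008,0,0]]'; python3 go.py -49.9 37
python3 - <<'E'
from h import *
f=load("side");crop(f,280,130,360,240,5.4,"s4.png")
E
```

```text
t: 3.85
eef_pos: [0.5852, -0.0333, 0.0415]
ee_rot: [1.06, 1.571, -1.973]
force: [-0.8, -0.1, 0.1]
width: 0.0007
t 3.85 station pos mm [-50.   -0.2  41.5] F st [0.  0.8 0.1] w 0.0007
shift [ 0.0045 -0.0001  0.0002] rot [ 0.0006  0.0001 -0.0002]
```

View pics/s4.png

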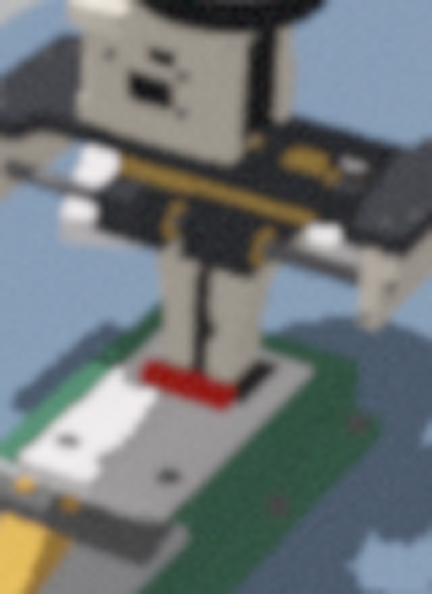

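The picture shows the closed fingertips directly behind the red rib (rib around (190,383) in the crop), centred over the black pad. Pressing now.

```bash
python3 -m crank '[[0.003,0,0,0,0,0,0],[0.006,0,0,0,0,0,0],[0.008,0,0,0,0,0,0],[0.008,0,0,0,0,0,0],[0.008,0,0,0,0,0,0]]'; python3 go.py -49.9 30
```

```text
t: 4.53
eef_pos: [0.5853, -0.0332, 0.0341]
ee_rot: [2.977, 1.57, -0.056]
force: [-1.6, 0.6, 5.8]
width: -0.0001
t 4.525 station pos mm [-50.   -0.4  34.1] F st [0.8 1.5 5.8] w -0.0001
shift [ 0.0041 -0.0001  0.0004] rot [ 0.0007 -0.0007 -0.0001]
```

```bash
python3 -m crank '[[0.003,0,0,0,0,0,0],[0.005,0,0,0,0,0,0],[0.005,0,0,0,0,0,0],[0.005,0,0,0,0,0,0]]'; python3 go.py -49.9 30
```

```text
t: 5.03
eef_pos: [0.5854, -0.0332, 0.0302]
ee_rot: [2.887, 1.57, -0.145]
force: [-5.9, 2.1, 16.0]
width: 0.0007
t 5.025 station pos mm [-50.   -0.5  30.2] F st [ 2.7  5.7 16. ] w 0.0007
shift [ 0.0001 -0.0001  0.0005] rot [ 0.0011 -0.0011 -0.0003]
```

```bash
python3 -m crank '[[0.001,0,0,0,0,0,0],[0.001,0,0,0,0,0,0]]'; python3 go.py -49.9 30
```

```text
t: 5.28
eef_pos: [0.5854, -0.0333, 0.03]
ee_rot: [2.816, 1.569, -0.216]
force: [-7.4, 1.7, 24.8]
width: 0.0001
t 5.275 station pos mm [-50.   -0.5  30. ] F st [ 2.5  7.2 24.8] w 0.0001
shift [ 0.     -0.0001  0.0005] rot [ 0.0015 -0.0014 -0.0005]
```

```bash
python3 -m crank '[[-0.0005,-0.002,0,0,0,0,0],[-0.0005,-0.004,0,0,0,0,0],[-0.0005,-0.006,0,0,0,0,0],[-0.0005,-0.008,0,0,0,0,0],[-0.0005,-0.01,0,0,0,0,0]]'; python3 go.py -40 30
```

```text
t: 5.9
eef_pos: [0.5857, -0.0251, 0.0303]
ee_rot: [2.416, 1.567, -0.615]
force: [1.4, -11.3, 13.9]
width: 0.0004
t 5.9 station pos mm [-42.   -1.6  30.3] F st [-11.4  -0.2  13.9] w 0.0004
shift [ 0.0002 -0.002   0.0016] rot [ 0.0015 -0.0028 -0.0025]
```

```bash
python3 -m crank '[[0.0008,0,0.0005,0,0,0,0],[0.0008,-0.003,0.001,0,0,0,0],[0.0008,-0.006,0.001,0,0,0,0],[0.0008,-0.009,0.001,0,0,0,0],[0.0008,-0.012,0.001,0,0,0,0]]'; python3 go.py -30 30
python3 - <<'E'
from h import *
f=load("side");crop(f,235,160,365,270,5.4,"s5.png")
E
```

```text
t: 6.52
eef_pos: [0.5843, -0.0135, 0.0302]
ee_rot: [2.57, 1.565, -0.462]
force: [1.4, -13.6, 18.7]
width: 0.0005
t 6.525 station pos mm [-30.3  -1.6  30.2] F st [-13.7   0.1  18.7] w 0.0005
shift [ 0.0002 -0.0003  0.0016] rot [ 0.0019 -0.0045 -0.0029]
```

View pics/s5.png

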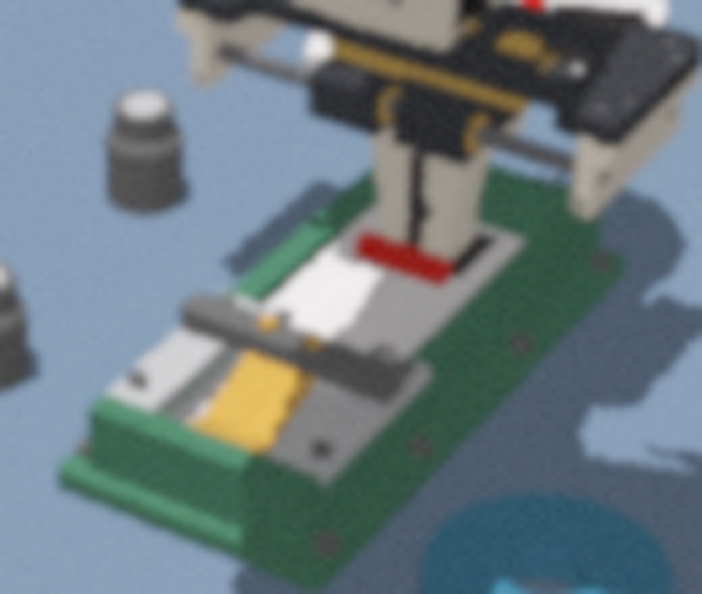

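The plate's nose is now past the lip mouth, up to the bridge (bridge around (295,340) in the crop), with the fingertip against the rib at (405,258). The push is smooth, so I'll carry on.

```bash
python3 -m crank '[[0,-0.003,0.0005,0,0,0,0],[0,-0.006,0.001,0,0,0,0],[0,-0.009,0.001,0,0,0,0],[0,-0.012,0.001,0,0,0,0],[0,-0.015,0.001,0,0,0,0],[0,-0.018,0.001,0,0,0,0]]'; python3 go.py -10 30
```

```text
t: 7.32
eef_pos: [0.5814, 0.0043, 0.0302]
ee_rot: [2.579, 1.566, -0.452]
force: [1.9, -13.8, 18.2]
width: 0.0007
t 7.325 station pos mm [-12.3  -0.6  30.2] F st [-13.9  -0.4  18.2] w 0.0007
shift [ 0.0002 -0.0023  0.0006] rot [ 0.002  -0.0045 -0.0028]
```

```bash
python3 -m crank '[[0,-0.003,0,0,0,0,0],[0,-0.006,0,0,0,0,0],[0,-0.009,0,0,0,0,0],[0,-0.012,0,0,0,0,0],[0,-0.015,0,0,0,0,0],[0,-0.018,0,0,0,0,0],[0,-0.021,0,0,0,0,0],[0,-0.024,0,0,0,0,0]]'; python3 go.py 10 30
```

```text
t: 8.32
eef_pos: [0.5786, 0.028, 0.0302]
ee_rot: [2.53, 1.566, -0.501]
force: [1.8, -15.7, 19.7]
width: 0.0002
t 8.325 station pos mm [11.6 -0.4 30.2] F st [-15.8  -0.1  19.7] w 0.0002
shift [0.0002 0.0016 0.0004] rot [ 0.0018 -0.004  -0.0028]
```

```bash
python3 -m crank '[[0,-0.003,0,0,0,0,0],[0,-0.006,0,0,0,0,0],[0,-0.009,0,0,0,0,0],[0,-0.012,0,0,0,0,0],[0,-0.015,0,0,0,0,0],[0,-0.018,0,0,0,0,0],[0,-0.02,0,0,0,0,0]]'; python3 go.py 41.5 30
python3 - <<'E'
from h import *
f=load("side");crop(f,235,160,365,270,5.4,"s6.png")
E
```

```text
t: 9.2
eef_pos: [0.576, 0.0464, 0.0302]
ee_rot: [2.103, 1.566, -0.929]
force: [3.1, -22.4, 21.3]
width: 0.0005
t 9.2 station pos mm [30.2  0.3 30.2] F st [-22.6  -0.7  21.3] w 0.0005
shift [ 0.0001 -0.0113 -0.0003] rot [ 0.0015 -0.0026 -0.0043]
```

View pics/s6.png

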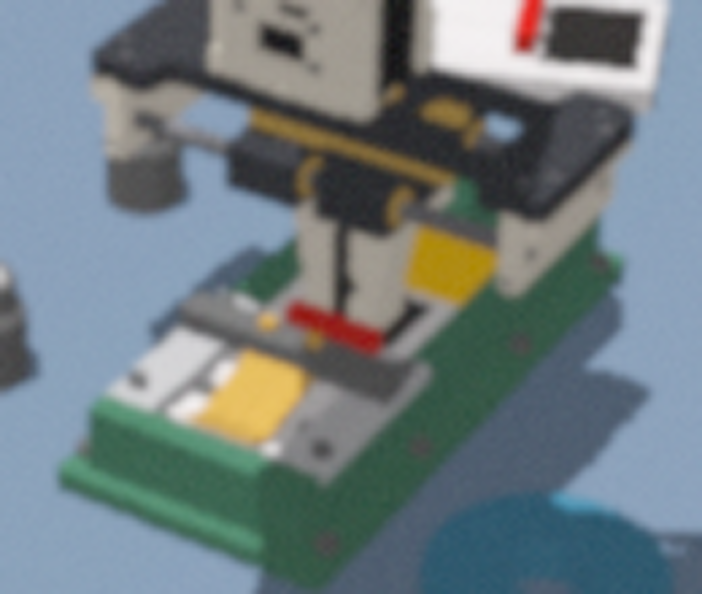

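```bash
python3 -m crank '[[0,-0.003,0,0,0,0,0],[0,-0.006,0,0,0,0,0],[0,-0.008,0,0,0,0,0],[0,-0.01,0,0,0,0,0]]'; python3 go.py 41.5 30
```

```text
t: 9.75
eef_pos: [0.5748, 0.0563, 0.0302]
ee_rot: [2.056, 1.566, -0.975]
force: [2.2, -23.8, 22.0]
width: 0.0002
t 9.75 station pos mm [40.2  0.4 30.2] F st [-23.9   0.4  22. ] w 0.0002
shift [ 0.0002 -0.0013 -0.0004] rot [ 0.0016 -0.0023 -0.0044]
```

```bash
python3 -m crank '[[0,-0.0015,0,0,0,0,0],[0,-0.0025,0,0,0,0,0],[0,-0.0025,0,0,0,0,0]]'; python3 go.py 41.5 30
python3 - <<'E'
from h import *
f=load("side");crop(f,235,160,365,270,5.4,"s7.png")
E
```

```text
t: 10.12
eef_pos: [0.5745, 0.058, 0.0302]
ee_rot: [1.936, 1.565, -1.095]
force: [4.4, -28.0, 21.8]
width: 0.0005
t 10.125 station pos mm [41.9  0.4 30.2] F st [-28.3  -1.4  21.8] w 0.0005
shift [ 0.0002  0.0004 -0.0004] rot [ 0.0017 -0.002  -0.0053]
```

View pics/s7.png

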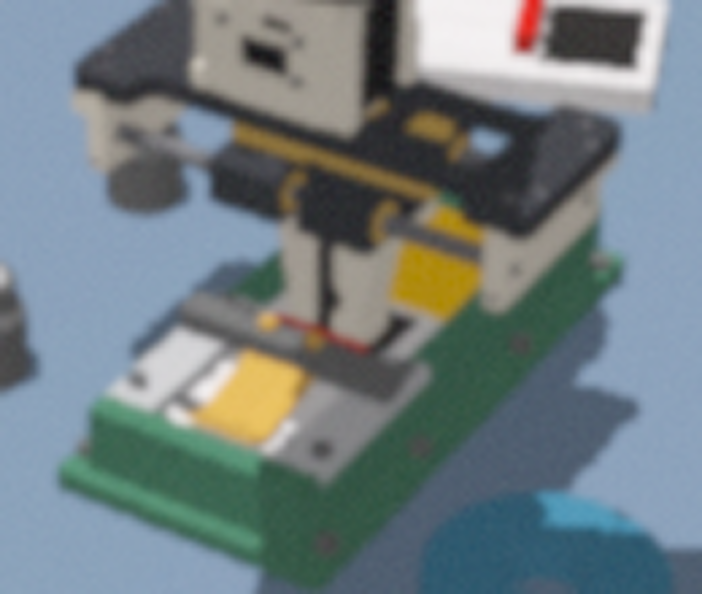

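```bash
python3 -m crank '[[0,-0.001,0,0,0,0,0],[0,-0.002,0,0,0,0,0],[0,-0.002,0,0,0,0,0]]'; python3 go.py 41.5 30
```

```text
t: 10.55
eef_pos: [0.5745, 0.0583, 0.0302]
ee_rot: [1.769, 1.563, -1.262]
force: [8.6, -36.6, 20.5]
width: 0.0003
t 10.55 station pos mm [42.1  0.4 30.2] F st [-37.3  -4.6  20.5] w 0.0003
shift [ 0.0002  0.0006 -0.0004] rot [ 0.0015 -0.0015 -0.0072]
```

Hard against the stop: 2 mm more command moved it only 0.2 mm. I'll relax the push, then lift straight up.

```bash
python3 -m crank '[[0,0.0015,0,0,0,0,0],[0,0.003,0,0,0,0,0],[-0.003,0.003,0,0,0,0,0],[-0.01,0.003,0,0,0,0,0],[-0.03,0.003,0,0,0,0,0],[-0.07,0.003,0,0,0,0,0],[-0.12,0.003,0,0,0,0,0]]'; python3 go.py
python3 - <<'E'
from h import *
f=load("side");crop(f,235,160,365,270,5.4,"s8.png");crop(load("top"),225,120,385,240,5,"t8.png")
E
```

```text
t: 11.42
eef_pos: [0.5719, 0.0611, 0.1473]
ee_rot: [0.257, 1.568, -2.776]
force: [0.9, 0.9, -0.1]
width: 0.0006
t 11.425 station pos mm [ 45.2   2.8 147.3] F st [ 0.8 -1.  -0.1] w 0.0006
```

View pics/s8.png

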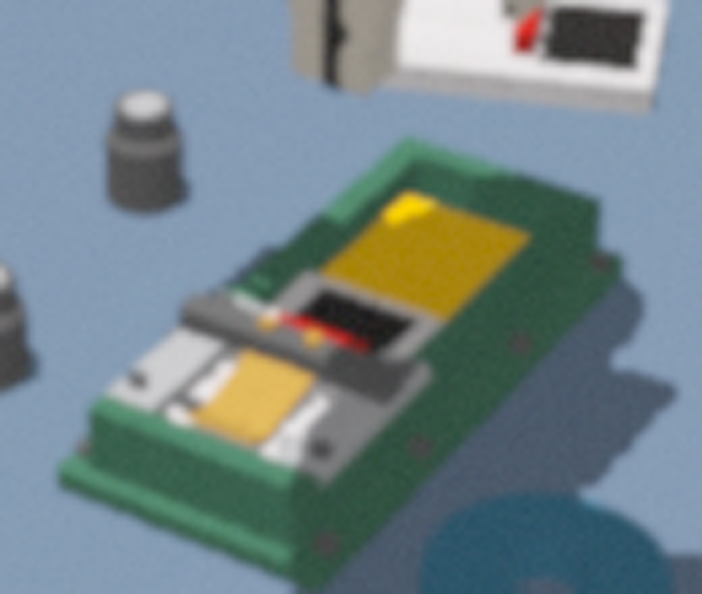

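View pics/t8.png

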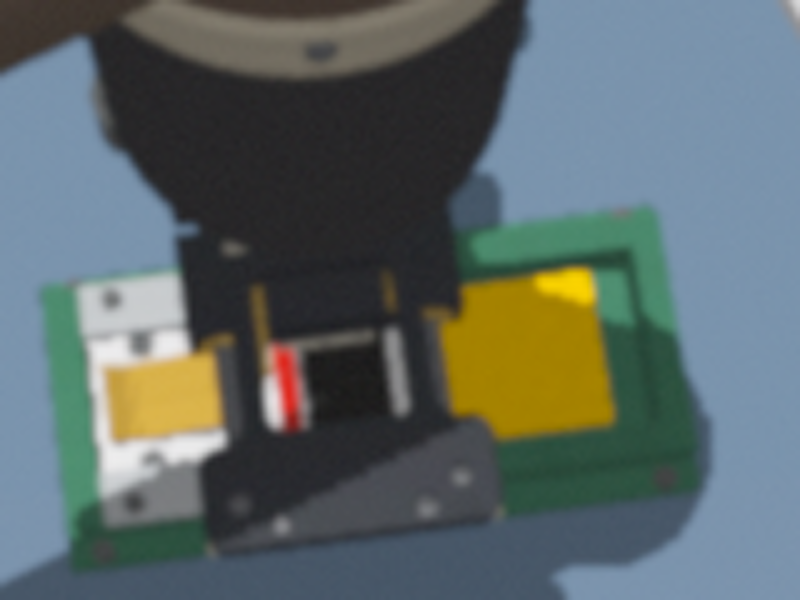

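```bash
python3 -m crank '[[-0.05,0.02,0,0,0,0,0],[-0.1,0.06,0,0,0,0,0],[-0.13,0.11,0,0,0,0,0],[-0.13,0.15,0,0,0,0,0],[-0.13,0.15,0,0,0,0,0],[-0.13,0.15,0,0,0,0,0]]'; python3 go.py
python3 - <<'E'
from h import *
x,y,yaw,xc=np.load("st.npy");c,s=np.cos(yaw),np.sin(yaw)
W=lambda a,b,z:[x+c*a-s*b,y+s*a+c*b,z]
for z,n in((.027,"up"),(.020,"dn")):
    G=[W(a,b,z) for a in(-.067,.003) for b in(-.03,.03)]+[W(.009,b,.030) for b in(-.033,.033)]+[W(.051,b,.04) for b in(-.02,.02)]
    f=load("side");crop(f,265,175,365,245,7.5,f"s9{n}.png",proj(f,G))
    f=load("top");crop(f,225,150,385,240,5,f"t9{n}.png",proj(f,G))
a=cv2.imread("pics/s9up.png");b=cv2.imread("pics/s9dn.png");cv2.imwrite("pics/s9.png",cv2.resize(np.vstack([a,b]),None,fx=.57,fy=.57))
E
```

```text
t: 12.28
eef_pos: [0.5888, -0.0877, 0.2767]
ee_rot: [-0.297, 1.57, 2.952]
force: [1.0, -0.1, 0.2]
width: 0.0003
t 12.275 station pos mm [-104.5    2.1  276.7] F st [-0.2 -1.   0.2] w 0.0003
```

View pics/s9up.png

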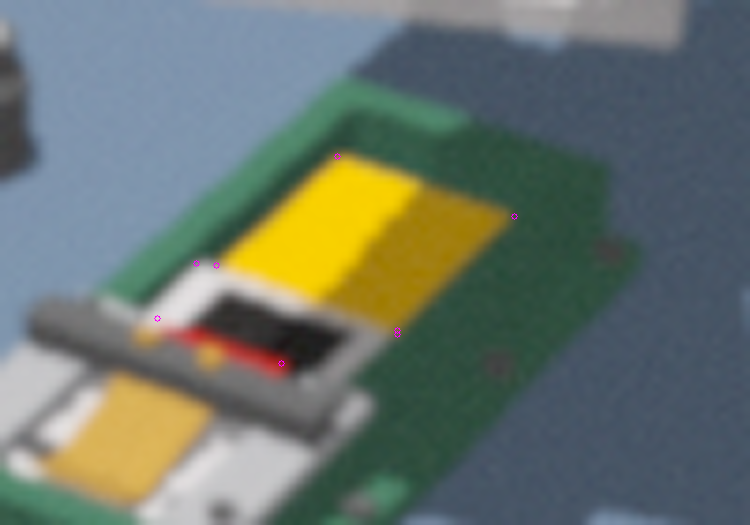

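View pics/s9dn.png

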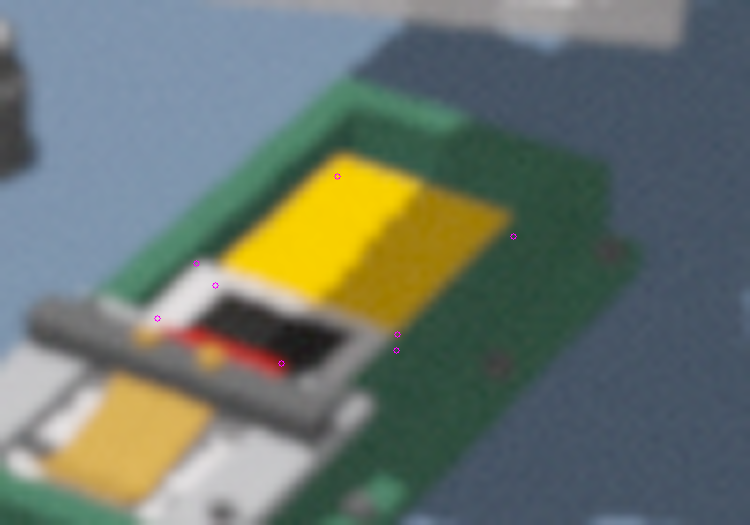

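View pics/t9up.png

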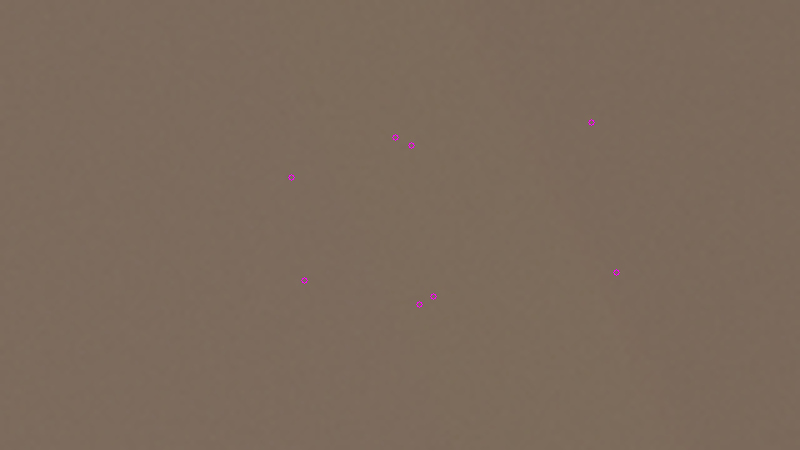

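The pad's far corners at crop (337,156) and (514,216) fit the "up" model and miss the "down" one. The tail corner (196,263) and the rib fit the home position. The top view is blocked by the arm. Handing in.

```bash
python3 -c "
from station import *
s=get_state();print(s['t'],s['qd'],s['force']);print(job_done())"
```

```text
12.475 [ 1.70744016e-03 -9.90644091e-04  2.04570155e-03  1.73869364e-03
 -5.02092717e-05  7.85642454e-04] [-0.94147266 -1.51439943  0.70775411]
the job is handed in; nothing more can be done
None
```

The carrier is loaded in the green station, home against the end stop, with the yellow lift pad up behind it. I pressed the smaller white plate down on its thumb pad with the closed fingertips, to 30 mm plate-top height. I then pushed it by the rib under the lips and the leaf, lifted straight off, and handed in at about 12.5 s of the 37 s allowed.

**Force:** the press read 14–25 N while the plate was moving, and the push 11–28 N, peaking at 37 N as I confirmed the stop.

**Last checks:**
- **Home:** with the plate against the stop, 2 mm more command moved it only 0.2 mm. The fingertip read 42.1 mm along the station, where home should be 41.5 mm.
- **Lift pad:** in the final side view its corners match the raised position, not the lowered one. The plate's tail and rib fit the home position to about a pixel.
- **Robot clear:** the arm was still, and the force reading was under 2 N, its usual level when touching nothing.
- **Sleeves and wheel:** the robot did not go near them, and they looked unmoved in the pictures I viewed. I did not measure their positions again.

**Not confirmed or off nominal:**
- The last top-camera picture was blocked by the arm, so the final check rests on the side camera and the force and position readings.
- The fingers ran up to 1.6 mm off the centre line early in the push, with no effect that I could see.
- The push was sometimes above the 5–18 N expected for sliding, probably because I pressed harder than 15 N.

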